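# Puff the press bed clean, then hold the nest block against the sprung stop

## Robot

A 6-joint arm with a two-finger parallel gripper is mounted at the origin on the work surface. World frame = base frame: x ahead of the robot, y to its left, z up, the work surface at z = 0. Lengths are in m, angles in rad, forces in N, time in s.
With the tool pointing down it reaches from about 0.225 to 0.725 m from the base axis. Payload 3.1 kg.
Tool frame: the origin (TCP) lies between the finger pads; the fingertips stand arm.tip_extent ahead of it and the grasp point (between the pads) lies 3 mm ahead of it (arm.tip_extent is the distance from the TCP to the fingertips, in m); z points along the fingers, y is the line along which they close (so a half turn about z gives the same grasp; the last joint's range is limited). The gripper opens to 85 mm and grips with 20 to 120 N. Pads are 22 mm wide; open, the fingers measure 114 mm over their backs; the gripper's body (76 mm by 85 mm) begins 54 mm behind the grasp point. The pads swing forward as they close: fully open they stand 13 mm farther back than shut.
Start: joints at [-1.322, 0.048, 0.099, 1.622, 0, 1.443], TCP at [0.193, -0.488, 0.253] pointing down, gripper open.
Joint ranges: [-2.91, 2.91], [-0.99, 1.94], [-1.21, 1.42], [-2.12, 2.29], [-1.49, 1.47], [-3.14, 3.14]. Speed limits (rad/s): [2.79, 2.79, 3.14, 3.14, 3.14, 3.14].

## Interface

Orientations are given as a unit quaternion [w, x, y, z].
In Python, from station import sense, grab_frame, camera_info, ticket, arm gives the robot as it stands.
- The arm moves only by the tool arm_command, never from a script. Its arguments are lists of equal length, an entry for each row: "fingers": the opening, from 0 (shut) to 1 (fully open); "translation": the shift along the tool's x, y, z in mm, a list of three; "twist": the turn, a rotation vector about the tool's x, y, z in degrees, a list of three. A call has 1 to 8 rows; each row shifts and turns the commanded pose from where the row before left it, along the tool's axes as they then stand; what a row does not reach is not made up. A row lasts 1/8 s, in which the tool goes at most 62.5 mm and 10.7 degrees, less where a joint would pass 70% of its speed; a pose out of reach is approached as far as the arm can. A call with a gripper value outside its range is refused whole. The fingers move at their own pace and stop on an object; the grip force is fixed at half the most. Time passes only in rows, so rows that do not move let the fingers close. It gives the time, the measured TCP pose, the force, the opening and the grip force at its end, in the units of the state.
- sense(): the state, without advancing time (a new reading comes with each control period).
- grab_frame(name): name is "side" or "top"; returns the picture (480x640x3 uint8, blue, green, red); there is no depth.
- camera_info(name): a dict with "fx", "fy", "cx", "cy" (pixels), "k1" (the pictures are not rectified: a ray, as slopes to the right and down, at radius r is drawn at 1 + k1 r^2 times it, then the intrinsics apply), "extrinsics" (4x4, takes a point from world to camera coordinates). Camera axes: x right, y down, z forward; pixel columns grow to the right and rows downward; lengths in m; the calibration is good to about 2 mm. A picture is of the moment at which its call begins. camera_info takes no time and is no camera call.
- ticket.sign_off(): hands the job in; it is judged then, once.
The state is a dict: "time_s": time; "qpos": joint angles; "dq": joint speeds; "effort": joint torques, N m; "tcp_pos": TCP position; "tool_rot": TCP orientation; "wrist_force": force on the tool from outside, world axes, zero at the start; "torque": the same for the moment, N m; "gripper_width": opening from 0.0 (shut) to 1.0 (fully open); "gripper_force": force on a finger pad.
Only numpy, scipy, OpenCV 4.12 (cv2) and the standard library are available. Lean on these libraries where they do the work, as an engineer would, in place of code of your own. Each camera call takes 0.05 s, during which the arm holds its last target. There are 200 camera calls.

## Task

There is glass dust on the bed of the crimping press: squeeze the trigger of the air duster beside it fully for half a second, then let it spring back. After that, hold the rectangular white nest block for me while I do up its thumbscrews: flat on the bed, square to and centred on the sprung stop bar, gripped or pushed with the fingers so that it presses the stop about half-way in (about 11 N), never right to the end of its travel. Finish while still holding it there with that steady push, and leave the other things where they stand.

Things in the scene. Friction and masses are not known exactly. Their poses are not given: they have to be found in the camera images.
- bed: Aluminium bed plate of a hand crimping press, fixed to the bench, 18 mm thick; spans x -140 to 140, y -240 to 140. Origin at bench height on the stop's centre line, z up, top at z 18. Its -y is the direction in which the stop is pushed in. A dark slot line along x = 0 marks the centre.
- column (a point): Foot of the press's round column (32 mm thick, 310 mm high) on the bed's top, at bed x 0, y -190; axes like the bed's. Its head, barrel and lever are swung aside: up to 30 mm from the column towards bed +y, 160 mm towards -y, x -30 to 70, from 115 to 310 mm above the bed.
- stop_rest (a point): Point on the bed's top surface, at the middle of the front face of the stop bar while the stop is out (bed x 0, y -60, z 18); axes like the bed's. Fixed to the bed.
- stop: Sprung stop: dark steel bar 54 mm wide (bed x), 10 thick, 23 high, in front of a 70 x 30 mm housing (bed y -95 to -125, 30 mm above the bed's top). Origin at the lower middle of its front face, which looks to bed +y. Travel: how far the origin has gone from stop_rest towards bed -y, 0 to 18 mm; 1.2 N per mm, 0 N when out: half-way is 9 mm, 11 N. Sliding the nest costs 1 to 3 N more.
- trigger (a joint): The duster's trigger, rad: 0 = let go (sprung out), 0.28 = fully pulled. It returns by itself; 4 N starts it, 12 N holds it fully pulled at the squeeze point. A black bar 10 x 18 x 62 mm, hinged at its lower end 120 mm above the bench (duster x -24), leaning 0.28 rad forward (to duster -x) when let go.
- duster: Grey pistol-shaped air duster fixed upside down in a bench cradle off the bed's +y end: barrel below (48 mm thick, lying along x, top 105 mm above the bench), grip standing up. Origin on the bench under the grip's middle, z up; the nozzle points along its -x, towards the stop, to x -135. Grip: x -16 to 16, y -15 to 15, z 105 to 185. The trigger is in front of the grip (-x).
- squeeze (a point): Where to squeeze: midway between the grip's back face and the front face of the fully pulled trigger, 165 mm above the bench (duster x -6.5); axes like the duster's. Along duster x the pair measures 58 mm let go and 45 mm fully pulled at this height: straddle it from above and close along duster x.
- nest: Rectangular white plastic block to hold, 54 (x) x 90 (y) x 28 mm high, 0.16 to 0.28 kg, loose on the bed; a 34 mm round recess in its top and a black thumbscrew near each end (y -34 and 34, 18 mm wide, up to 44 mm above the underside). Origin at the centre of its underside, z up. Its -y end faces the stop, turned by up to 0.35 rad. Can be gripped across its width.
- disc: Bystander: white plastic disc, 60 mm wide, 20 mm high, on the bed near a corner. Origin at its underside.
- vial: Bystander: small amber glass bottle, 34 mm wide, 62 mm high, on the bed beside the stop's housing. Origin at its underside.
- flask_a: Bystander: aluminium bottle, 72 mm wide, 190 mm high, on the bench. Origin at its underside.
- flask_b: Bystander: aluminium bottle like flask_a.
- beaker: Bystander: open glass cup, 72 mm wide, 95 mm high, on the bench. Origin at its underside.
- driver: Bystander: screwdriver lying on the bench.
There are look-alikes about, which are no part of the job. What is shaped like the nest but red is not meant. What is shaped like the duster but green is not meant.

How it is judged:
On the way, in this order (a step that is already met when the one before it is completed fails the run):
1. the duster's trigger is pulled fully and kept so for nearly half a second (value of joint trigger above 0.22 rad), for 0.4 s.
2. the trigger has sprung back (value of joint trigger below 0.04 rad), for 0.1 s.
3. the nest block presses the sprung stop, square and centred, within the force band (contact force between nest and stop between 6 and 16 N and x of nest in the frame of bed between -0.008 and 0.008 m and angle between the y axis of nest and the y axis of bed, either way round below 0.08 rad and angle between nest's own z axis and vertical below 0.06 rad and z of nest in the frame of bed below 0.022 m and contact force between the fingers and nest above 3 N), for 0.5 s.
At the end, for the whole second after the job is handed in: The fingers hold the nest block against the stop bar with a steady 6 to 16 N (5 to 13 mm of the stop's 18 mm travel), centred on the stop within 8 mm, square within 0.08 rad, flat on the bed (within 4 mm) and still; the trigger is let go (all of step 3 and linear speed of nest below 0.01 m/s and value of joint trigger below 0.04 rad); the arm keeps its last pose, push and grip.
It fails at once if the stop is driven to the end of its travel (y of stop in the frame of stop_rest below -0.0175 m).
It fails at once if a bystander is moved by more than 30 mm (distance of any of disc, vial, flask_a, flask_b, beaker, driver from where it was at the start of the episode above 0.03 m).
It also fails if it takes over 38 s, if anything falls off the work surface, if the arm or the gripper's body presses on something with over 40 N, if the wrist force passes 120 N, or if a joint passes its speed limit or range.

## Working session

There is one attempt and no reset: what is moved stays moved. The work goes in short steps, Python scripts to look and compute and a tool call to move; the robot and the scene stay as the last step left them, time stands still between calls to the robot, and variables do not carry over. Pictures are saved under pics/ and viewed, at most 10 in all, crops included, and the job is handed in when it is done.

Besides the shell and the picture viewer there is one more tool, called after "Request:" in YAML: its name, and indented under it one key for each argument. arm_command: Moves the arm, as the interface text tells. Its arguments: {"type":"object","properties":{"fingers":{"type":"array"},"translation":{"type":"array"},"twist":{"type":"array"}},"required":["fingers","translation","twist"]}

```bash
mkdir -p pics; cat > h.py <<'E'
import numpy as np, cv2
from station import sense, grab_frame, camera_info, ticket, arm
E
python3 - <<'E'
from h import *
for n in("side","top"):
    cv2.imwrite(f"pics/{n}0.png",grab_frame(n)); c=camera_info(n); print(n,{k:np.round(v,4).tolist() for k,v in c.items()})
s=sense(); print({k:np.round(v,3).tolist() for k,v in s.items()}, arm.tip_extent)
E
```

```text
side {'fx': 514.0469, 'fy': 514.0469, 'cx': 314.1043, 'cy': 245.5119, 'k1': -0.0392, 'extrinsics': [[0.9343, 0.3563, -0.01, -0.5226], [0.1877, -0.5158, -0.8359, 0.0101], [-0.303, 0.7791, -0.5488, 1.4618], [0.0, 0.0, 0.0, 1.0]]}
top {'fx': 606.9772, 'fy': 606.9772, 'cx': 308.4519, 'cy': 234.0187, 'k1': -0.1491, 'extrinsics': [[0.0122, -0.9998, 0.0135, 0.0091], [-0.9972, -0.0132, -0.0737, 0.5708], [0.0739, -0.0125, -0.9972, 1.6686], [0.0, 0.0, 0.0, 1.0]]}
{'time_s': 0.1, 'qpos': [-1.322, 0.049, 0.098, 1.622, 0.0, 1.443], 'dq': [-0.0, -0.002, 0.003, 0.0, 0.001, 0.0], 'effort': [0.003, -33.985, 32.094, 0.016, -0.0, -0.0], 'tcp_pos': [0.193, -0.488, 0.252], 'tool_rot': [-0.001, 0.982, 0.187, -0.0], 'wrist_force': [0.538, -0.101, 0.558], 'torque': [-0.022, 0.001, 0.061], 'gripper_force': 0.0, 'gripper_width': 1.0} 0.022
```

View pics/top0.png

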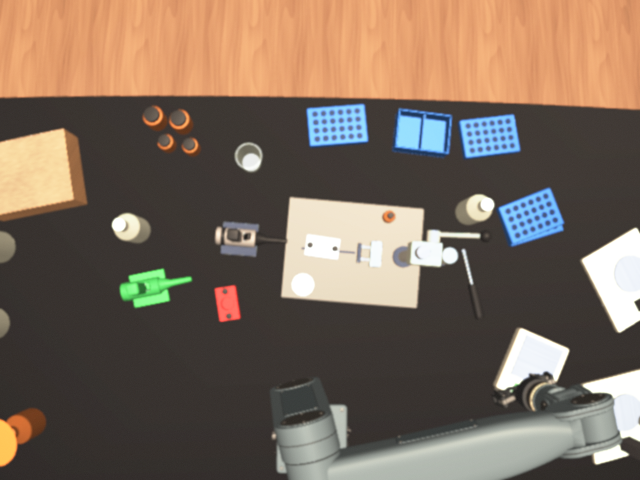

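View pics/side0.png

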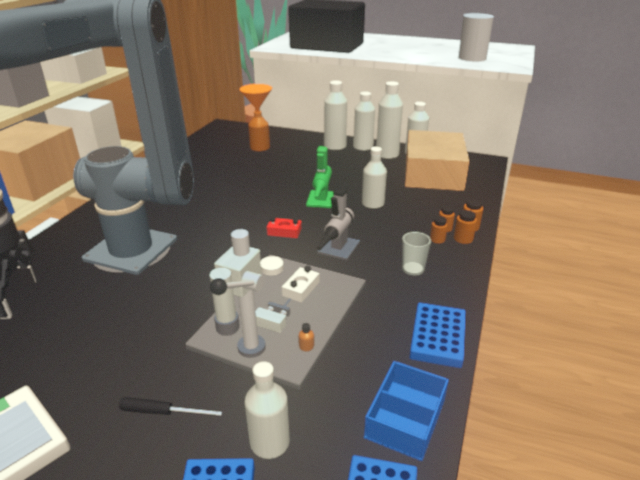

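Top view: the white nest is at (322,246). Its look-alikes are the red block at (227,303) and the white disc at (303,285). The grey duster is at (239,238), and the green one at (150,287) is its look-alike. The bed's corners are near (290,198), (424,208), (416,307) and (282,297). In the side view the nest is at (301,283) and the duster's grip at (340,205). I choose the white rectangle and the grey duster, and check both in a close crop.

```bash
cat >> h.py <<'E'
def undist(n,px):
    c=camera_info(n); q=(np.asarray(px,float).reshape(-1,2)-[c['cx'],c['cy']])/[c['fx'],c['fy']]
    u=q.copy()
    for _ in range(20): u=q/(1+c['k1']*(u**2).sum(1,keepdims=True))
    return u
def ray(n,px):
    E=np.array(camera_info(n)['extrinsics']); R,t=E[:3,:3],E[:3,3]
    d=np.c_[undist(n,px),np.ones(len(undist(n,px)))]@R
    return -R.T@t,d
def onz(n,px,z):
    o,d=ray(n,px); return o+d*((z-o[2])/d[:,2])[:,None]
def proj(n,P):
    c=camera_info(n);E=np.array(c['extrinsics']);p=np.atleast_2d(P)@E[:3,:3].T+E[:3,3]
    u=p[:,:2]/p[:,2:];u=u*(1+c['k1']*(u**2).sum(1,keepdims=True)); return u*[c['fx'],c['fy']]+[c['cx'],c['cy']]
E
python3 - <<'E'
from h import *
t=cv2.imread('pics/top0.png'); s=cv2.imread('pics/side0.png')
a=cv2.resize(t[190:315,205:435],(800,435),interpolation=cv2.INTER_CUBIC)
b=cv2.resize(s[180:350,200:380],(600,567),interpolation=cv2.INTER_CUBIC)
cv2.imwrite('pics/ca.png',a); cv2.imwrite('pics/cb.png',b)
# bed: tan mask
hsv=cv2.cvtColor(t,cv2.COLOR_BGR2HSV)
m=((t.max(2)>110)).astype(np.uint8)*255; m[:185]=0;m[320:]=0;m[:,:275]=0;m[:,428:]=0
cs,_=cv2.findContours(m,0,2); c=max(cs,key=cv2.contourArea)
q=cv2.approxPolyDP(cv2.convexHull(c),4,True)[:,0]; print(q.tolist()); print(onz('top',q,.018).round(4))
m=(t.min(2)>205).astype(np.uint8)*255
cs,_=cv2.findContours(m,0,2)
for c in cs:
    r=cv2.minAreaRect(c)
    if cv2.contourArea(c)>60 and 280<r[0][0]<430 and 190<r[0][1]<310: print(r, onz('top',cv2.boxPoints(r),.046).round(4).tolist())
E
```

```text
[[289, 198], [422, 208], [427, 266], [417, 306], [282, 297]]
[[ 0.6713  0.0721  0.018 ]
 [ 0.6486 -0.303   0.018 ]
 [ 0.4854 -0.317   0.018 ]
 [ 0.3735 -0.289   0.018 ]
 [ 0.3949  0.0875  0.018 ]]
((302.5, 284.0), (24.0, 23.0), 90.0) [[0.4641, 0.0631, 0.046], [0.4649, 0.0003, 0.046], [0.3995, -0.0005, 0.046], [0.3988, 0.0622, 0.046]]
((353.69287109375, 234.91653442382812), (130.89149475097656, 60.976417541503906), 4.899092674255371) [[0.4975, 0.0775, 0.046], [0.665, 0.0657, 0.046], [0.6393, -0.2959, 0.046], [0.471, -0.2813, 0.046]]
```

View pics/ca.png

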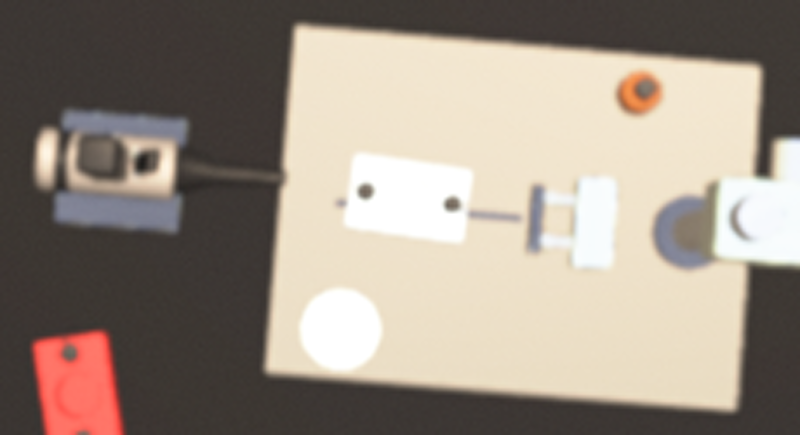

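View pics/cb.png

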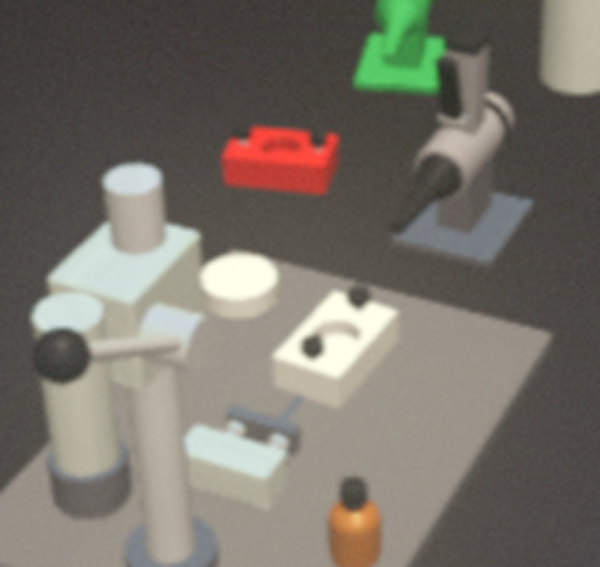

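The top crop confirms the choice: the white rectangular nest has two dark screws at crop (365,191) and (452,204). The slot line runs through crop (340,203) to (520,217), and the stop's front is at crop x≈532. The grey duster shows its grip top at crop (100,155), its trigger at (148,160) and its nozzle tip at (285,177). The side crop shows the grip top at crop (468,45), with the trigger on its near-left side. Next I measure these precisely.

```bash
python3 - <<'E'
from h import *
from scipy import ndimage as nd
t=cv2.imread('pics/top0.png'); s=cv2.imread('pics/side0.png')
f=lambda x,y:(205+(x+.5)/3.478-.5,190+(y+.5)/3.48-.5)
# bed edges: subpixel by gray half-level along image rows/cols
g=t.max(2).astype(float)
def edge(p0,p1,nrm,n=25,L=5,skip=()):
    P=[]
    for a in np.linspace(.08,.92,n):
        c=np.array(p0)*(1-a)+np.array(p1)*a; k=np.linspace(-L,L,81); xy=c+k[:,None]*np.array(nrm)
        v=nd.map_coordinates(g,[xy[:,1],xy[:,0]],order=1); i=np.argmax(abs(np.gradient(nd.gaussian_filter1d(v,4))))
        P.append(xy[i])
    return np.array(P)
TL,TR,BR,BL=[289.5,197],[424,209],[417,308],[281.5,297]
E={}
for nme,a,b,n in(('xp',TL,TR,(0,1)),('xm',BL,BR,(0,1)),('yp',TL,BL,(1,0))):
    w=onz('top',edge(a,b,n),.018)[:,:2]; l=cv2.fitLine(w.astype(np.float32),cv2.DIST_HUBER,0,1e-4,1e-4).ravel(); E[nme]=l
    r=abs((w-l[2:])@[-l[1],l[0]]); print(nme,l.round(4),'res',np.median(r).round(5))
ys=[E['xp'][:2]*np.sign(E['xp'][1]),E['xm'][:2]*np.sign(E['xm'][1])]
y=sum(ys);y/=np.linalg.norm(y);x=np.array([y[1],-y[0]])
hp=E['xp'][2:]@x;hm=E['xm'][2:]@x; yp=E['yp'][2:]@y
print('width',hp-hm); O=x*(hp+hm)/2+y*(yp-.14); print('bed O',O.round(4),'yaw',np.arctan2(y[0],y[1])*-1, 'yp line dir',E['yp'][:2])
B=lambda w:np.c_[(w[:,:2]-O)@x,(w[:,:2]-O)@y]
np.savez('bed.npz',O=O,x=x,y=y)
print('slot ends',B(onz('top',[f(338,203),f(520,217)],.018)).round(4))
print('stop bar front top', B(onz('top',[f(530,185),f(526,250)],.041)).round(4))
# nest: bright threshold around
m=(t.min(2)>232).astype(np.uint8); m[:232]=0;m[262:]=0;m[:,:300]=0;m[:,345:]=0
cs,_=cv2.findContours(m,0,2);c=max(cs,key=cv2.contourArea);r=cv2.minAreaRect(c);print(r)
w=onz('top',cv2.boxPoints(r),.046);b=B(w);print('nest box bed',b.round(4).tolist(),'centre',b.mean(0).round(4), w.mean(0).round(4))
sc=B(onz('top',[f(365,191),f(452,204)],.062));print('screws',sc.round(4),sc.mean(0),'ang',np.arctan2(*(sc[0]-sc[1])),np.linalg.norm(sc[0]-sc[1]))
# duster
print('grip top 185',onz('top',[f(100,156),f(80,137),f(122,137),f(120,177),f(78,175)],.185).round(4))
print('trigger top', onz('top',[f(148,160)],.178).round(4))
print('plate0',onz('top',[f(65,110),f(188,122),f(180,233),f(55,222)],.006).round(4))
print('nozzle',onz('top',[f(285,177)],.081).round(4), 'barrelfront', onz('top',[f(178,135),f(176,192),f(70,130),f(65,182)],.081).round(4))
h=lambda x,y:(200+(x+.5)/3.333-.5,180+(y+.5)/3.335-.5)
print('side grip top .185',onz('side',[h(468,43)],.185).round(4),'nozzle',onz('side',[h(396,230)],.081).round(4))
E
```

```text
xp [ 0.0718  0.9974  0.6605 -0.137 ] res 0.00021
xm [ 0.0707  0.9975  0.3796 -0.1298] res 0.0001
yp [ 0.9975 -0.071   0.5456  0.081 ] res 0.00011
width 0.2806283
bed O [ 0.5254 -0.058 ] yaw -0.07130285 yp line dir [ 0.99747884 -0.07096442]
slot ends [[-0.0004  0.0925]
 [ 0.0007 -0.0538]]
stop bar front top [[ 0.0254 -0.0578]
 [-0.0261 -0.0587]]
((322.0099792480469, 246.4299774169922), (34.648231506347656, 21.49604606628418), 8.13010311126709)
nest box bed [[-0.0196, 0.0868], [0.0393, 0.0833], [0.0338, -0.0116], [-0.0251, -0.0079]] centre [0.0071 0.0377] [ 0.5352 -0.0209  0.046 ]
screws [[0.0085 0.0722]
 [0.0041 0.0037]] [0.00627312 0.03793805] ang 0.0643080721810315 0.06863753126347528
grip top 185 [[0.5548 0.2071 0.185 ]
 [0.5684 0.2219 0.185 ]
 [0.5688 0.1915 0.185 ]
 [0.5398 0.1923 0.185 ]
 [0.5409 0.2228 0.185 ]]
trigger top [[0.5529 0.1729 0.178 ]]
plate0 [[0.6046 0.2563 0.006 ]
 [0.5961 0.1564 0.006 ]
 [0.5064 0.1612 0.006 ]
 [0.5138 0.2624 0.006 ]]
nozzle [[0.5479 0.0755 0.081 ]] barrelfront [[0.5793 0.1587 0.081 ]
 [0.5353 0.1594 0.081 ]
 [0.5821 0.2424 0.081 ]
 [0.5418 0.2454 0.081 ]]
side grip top .185 [[0.5607 0.1916 0.185 ]] nozzle [[0.5449 0.0713 0.081 ]]
```

Request:
arm_command:
  fingers: [1, 1, 1, 1, 1, 1, 1, 1]
  translation:
    - [0, 0, 0]
    - [0, 0, 0]
    - [0, 0, 0]
    - [0, 0, 0]
    - [0, 0, 0]
    - [0, 0, 0]
    - [0, 0, 0]
    - [0, 0, 0]
  twist:
    - [0, 0, -10]
    - [0, 0, -10]
    - [0, 0, -10]
    - [0, 0, -10]
    - [0, 0, -10]
    - [0, 0, -10]
    - [0, 0, -10]
    - [0, 0, -10]

```text
time_s: 1.1
tcp_pos: [0.1931, -0.4878, 0.2526]
tool_rot: [-0.001, 0.63, 0.777, 0.0]
wrist_force: [-0.9, 0.4, 0.5]
gripper_width: 1.001
gripper_force: 0.0
```

Request:
arm_command:
  fingers: [1, 1, 1, 1, 1, 1, 1, 1]
  translation:
    - [0, 0, 0]
    - [0, 0, 0]
    - [0, 0, 0]
    - [0, 0, 0]
    - [0, 0, 0]
    - [0, 0, 0]
    - [0, 0, 0]
    - [0, 0, 0]
  twist:
    - [0, 0, -10]
    - [0, 0, -10]
    - [0, 0, -10]
    - [0, 0, -10]
    - [0, 0, -10]
    - [0, 0, -10]
    - [0, 0, -10]
    - [0, 0, -5]

```text
time_s: 2.1
tcp_pos: [0.1931, -0.4878, 0.2526]
tool_rot: [-0.0, 0.028, 1.0, 0.001]
wrist_force: [-0.6, 0.1, -0.1]
gripper_width: 1.0
gripper_force: 0.0
```

Request:
arm_command:
  fingers: [1, 1, 1, 1, 1, 1, 1, 1]
  translation:
    - [-20, 44, 0]
    - [-20, 44, 0]
    - [-20, 44, 0]
    - [-20, 44, 0]
    - [-20, 44, 0]
    - [-20, 44, 0]
    - [-20, 44, 0]
    - [-20, 44, 0]
  twist:
    - [0, 0, 0]
    - [0, 0, 0]
    - [0, 0, 0]
    - [0, 0, 0]
    - [0, 0, 0]
    - [0, 0, 0]
    - [0, 0, 0]
    - [0, 0, 0]

```text
time_s: 3.1
tcp_pos: [0.3741, -0.1448, 0.2529]
tool_rot: [-0.0, 0.03, 1.0, 0.0]
wrist_force: [0.5, -0.4, 1.0]
gripper_width: 1.003
gripper_force: 0.0
```

Request:
arm_command:
  fingers: [1, 1, 1, 1, 1, 1, 1, 1]
  translation:
    - [-20, 45, 0]
    - [-20, 45, 0]
    - [-20, 45, 0]
    - [-20, 45, 0]
    - [-20, 45, 0]
    - [-20, 45, 0]
    - [-20, 45, 0]
    - [-19, 41, 0]
  twist:
    - [0, 0, 0]
    - [0, 0, 0]
    - [0, 0, 0]
    - [0, 0, 0]
    - [0, 0, 0]
    - [0, 0, 0]
    - [0, 0, 0]
    - [0, 0, 0]

```text
time_s: 4.1
tcp_pos: [0.554, 0.2012, 0.2525]
tool_rot: [-0.001, 0.029, 1.0, -0.0]
wrist_force: [0.9, 0.1, 0.6]
gripper_width: 1.001
gripper_force: 0.0
```

```bash
python3 - <<'E'
from h import *
t=grab_frame('top');s=grab_frame('side')
a=cv2.resize(t[170:300,180:320],(400,371),interpolation=cv2.INTER_CUBIC)
b=cv2.resize(s[130:260,280:400],(400,433),interpolation=cv2.INTER_CUBIC)
o=np.zeros((433,800,3),np.uint8);o[:371,:400]=a;o[:,400:]=b
cv2.imwrite('pics/d1.png',o); st=sense();print(st['tcp_pos'],st['qpos'])
print(proj('side',[[.5546,.201,.165],[.555,.2075,.185]]),proj('side',[st['tcp_pos']]))
E
```

```text
[0.55441662 0.20311654 0.25064434] [2.36913381e-01 2.23795558e-01 2.88084578e-01 1.63749232e+00
 1.43011824e-03 2.92150580e-01]
[[338.86228696 197.38043777]
 [339.9142167  189.58409418]] [[339.59415218 167.34341946]]
```

View pics/d1.png

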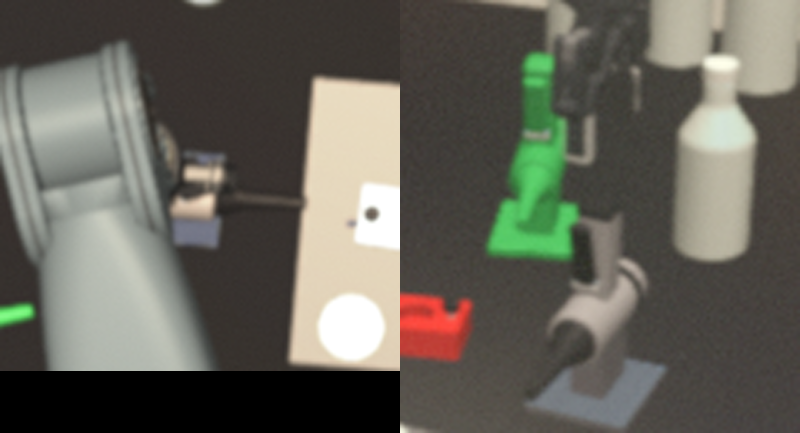

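The crop shows the open fingers above the duster, with tips at side px (334,178) and (351,161). The grip top is near side px (340.6,193), lower than the top-view estimate projects. I'll check the side camera against known bed points.

```bash
python3 - <<'E'
from h import *
z=np.load('bed.npz');O,x,y=z['O'],z['x'],z['y']
W=lambda a,b,c:np.r_[O+a*x+b*y,c]
print('bed corner ++',proj('side',W(.14,.14,.018)),'seen ~365,280')
print('barrel/grip top corner candidates, z .185/.181/.175', proj('side',[[.555,.2075,.185],[.555,.2075,.175],[.555,.195,.185]]))
u=np.array([.062,.998]);v=np.array([.998,-.062]);g=np.array([.555,.2075])
P=[np.r_[g+a*u+b*v,c] for a,b,c in((-.016,-.015,.185),(-.016,.015,.185),(.016,.015,.185),(.016,-.015,.185),(-.135,0,.081))]
print(proj('side',P).round(1).tolist()); print(proj('top',P).round(1).tolist())
s=cv2.imread('pics/side0.png'); 
g=cv2.cvtColor(s,cv2.COLOR_BGR2GRAY); print(g[184:212,328:352])
t=cv2.imread('pics/top0.png');g=cv2.cvtColor(t,cv2.COLOR_BGR2GRAY); print(g[224:248,212:262:1])
E
```

```text
bed corner ++ [[366.71572875 278.93435655]] seen ~365,280
barrel/grip top corner candidates, z .185/.181/.175 [[339.9142167  189.58409418]
 [339.84919483 192.96636991]
 [338.40006241 191.64073055]]
[[332.3, 191.1], [343.0, 193.2], [347.4, 188.1], [336.9, 186.0], [319.3, 248.4]]
[[239.1, 240.8], [240.1, 228.9], [227.4, 228.0], [226.4, 239.9], [287.6, 241.0]]
[[ 83  64  67  63  62  64  67  68  63  66  64  66  66  65  66  66  67  67
   70  67  67  69  63  68]
 [ 76  66  64  65  65  66  65  66  67  66  65  64  68  67  65  68  69  67
   68  67  67  65  65  68]
 [ 79  69  64  69  65  65  64  65  65  58  66  69  65  66  68  68  64  65
   65  65  66  66  67  66]
 [ 75  67  64  65  64  61  67  66  64  65  65  65  63  66  67  66  66  65
   67  64  63  67  69  66]
 [ 73  68  67  65  69  65  65  63  68  65  64  65  65  66  69  66  67  64
   61  63  65  68  68  66]
 [ 78  68  68  63  66  65  64  67  66  65  65  69  66  64  69  66  67  66
   65  64  69  64  61  69]
 [ 90  90  84  81  78  70  65  61  66  67  68  67  67  69  68  70  67  64
   63  64  66  67  67  65]
 [123 126 123 121 106  80  67  66
[... 1544 characters left out ...]
119 114 104
   87  73  66  68  66  67]
 [108 103  97  78  59  50  49  45  49  68  99 120 129 129 125 119 110 113
  114 111  94  77  69  67]
 [ 83  84  78  65  53  47  52  46  49  66  99 121 126 128 126 119 119 134
  154 162 146 121  93  74]
 [ 70  70  65  61  53  46  47  49  49  62  96 120 127 128 128 118 116 122
  143 164 173 164 139 100]
 [ 67  71  70  61  50  48  51  48  49  56  86 113 125 130 126 119 111 106
  103 131 158 171 161 135]
 [ 66  69  69  61  55  49  46  48  51  60  85 112 125 128 125 117 114 107
   96  90 113 142 160 155]]
[[56 55 57 ... 69 58 57]
 [55 56 56 ... 80 59 57]
 [56 55 55 ... 80 60 55]
 ...
 [54 54 56 ... 49 50 52]
 [56 57 56 ... 54 55 56]
 [56 57 55 ... 56 55 57]]
```

Request:
arm_command:
  fingers: [1, 1, 1, 1, 1, 1, 1]
  translation:
    - [0, -1, 14]
    - [0, 0, 14]
    - [0, 0, 14]
    - [0, 0, 14]
    - [0, 0, 14]
    - [0, 0, 14]
    - [0, 0, 3]
  twist:
    - [0, 0, 0]
    - [0, 0, 0]
    - [0, 0, 0]
    - [0, 0, 0]
    - [0, 0, 0]
    - [0, 0, 0]
    - [0, 0, 0]

```text
time_s: 5.08
tcp_pos: [0.5528, 0.1984, 0.1646]
tool_rot: [-0.001, 0.03, 1.0, -0.0]
wrist_force: [-0.2, 0.6, 0.2]
gripper_width: 1.003
gripper_force: 0.0
```

Request:
arm_command:
  fingers: [0.75, 0.68, 0.62, 0.56, 0.5, 0.45]
  translation:
    - [0, 0, 0]
    - [0, 0, 0]
    - [0, 0, 0]
    - [0, 0, 0]
    - [0, 0, 0]
    - [0, 0, 0]
  twist:
    - [0, 0, 0]
    - [0, 0, 0]
    - [0, 0, 0]
    - [0, 0, 0]
    - [0, 0, 0]
    - [0, 0, 0]

```text
time_s: 5.82
tcp_pos: [0.5548, 0.2029, 0.1701]
tool_rot: [0.003, 0.028, 1.0, 0.004]
wrist_force: [-1.3, 10.7, 8.9]
gripper_width: 0.509
gripper_force: 59.9
```

Request:
arm_command:
  fingers: [0.45, 0.45, 0.45, 0.45, 0.45]
  translation:
    - [0, 0, 0]
    - [0, 0, 0]
    - [0, 0, 0]
    - [0, 0, 0]
    - [0, 0, 0]
  twist:
    - [0, 0, 0]
    - [0, 0, 0]
    - [0, 0, 0]
    - [0, 0, 0]
    - [0, 0, 0]

```text
time_s: 6.45
tcp_pos: [0.5548, 0.2029, 0.1702]
tool_rot: [0.003, 0.028, 1.0, 0.004]
wrist_force: [-1.8, 11.3, 8.3]
gripper_width: 0.508
gripper_force: 59.8
```

```bash
python3 - <<'E'
from h import *
s=grab_frame('side')
cv2.imwrite('pics/d2.png',cv2.resize(s[150:240,290:390],(600,540),interpolation=cv2.INTER_CUBIC))
E
```

```text
(no output)
```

View pics/d2.png

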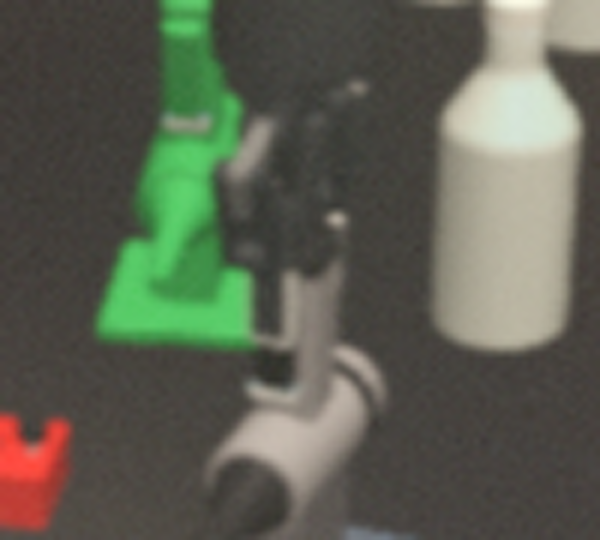

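The view shows the fingers around grip and trigger, with the trigger bar at crop (268,300) upright against the grip. It is fully pulled and has been held for over 0.6 s, so I release it and rise.

Request:
arm_command:
  fingers: [1, 1, 1, 1, 1]
  translation:
    - [0, 0, 0]
    - [0, 0, 0]
    - [0, 0, 0]
    - [0, 0, 0]
    - [0, 0, 0]
  twist:
    - [0, 0, 0]
    - [0, 0, 0]
    - [0, 0, 0]
    - [0, 0, 0]
    - [0, 0, 0]

```text
time_s: 7.12
tcp_pos: [0.5538, 0.1987, 0.1665]
tool_rot: [0.0, 0.03, 1.0, 0.0]
wrist_force: [-1.3, 0.3, -0.8]
gripper_width: 0.997
gripper_force: 0.0
```

Request:
arm_command:
  fingers: [1, 1, 1, 1, 1, 1, 1]
  translation:
    - [0, 0, -10]
    - [0, 0, -15]
    - [0, 0, -15]
    - [0, 0, -15]
    - [0, 0, -15]
    - [0, 0, -15]
    - [0, 0, -10]
  twist:
    - [0, 0, 0]
    - [0, 0, 0]
    - [0, 0, 0]
    - [0, 0, 0]
    - [0, 0, 0]
    - [0, 0, 0]
    - [0, 0, 0]

```text
time_s: 8.0
tcp_pos: [0.5539, 0.1987, 0.2627]
tool_rot: [0.001, 0.03, 1.0, 0.0]
wrist_force: [-0.3, 0.2, -0.1]
gripper_width: 1.0
gripper_force: 0.0
```

Request:
arm_command:
  fingers: [1, 1, 1, 1, 1, 1, 1, 1]
  translation:
    - [0, 0, 0]
    - [0, 0, 0]
    - [0, 0, 0]
    - [0, 0, 0]
    - [0, 0, 0]
    - [0, 0, 0]
    - [0, 0, 0]
    - [0, 0, 0]
  twist:
    - [0, 0, 10.5]
    - [0, 0, 10.5]
    - [0, 0, 10.5]
    - [0, 0, 10.5]
    - [0, 0, 10.5]
    - [0, 0, 10.5]
    - [0, 0, 10.5]
    - [0, 0, 10.5]

```text
time_s: 9.0
tcp_pos: [0.5536, 0.1986, 0.2613]
tool_rot: [-0.0, 0.693, 0.721, -0.0]
wrist_force: [-0.5, 0.7, -0.5]
gripper_width: 0.997
gripper_force: 0.0
```

Request:
arm_command:
  fingers: [1, 1, 1, 1, 1, 1, 1, 1]
  translation:
    - [0, 0, 0]
    - [-44, 2, 0]
    - [-44, 2, 0]
    - [-44, 2, 20]
    - [-44, 2, 45]
    - [-44, 2, 45]
    - [0, 0, 30]
    - [0, 0, 0]
  twist:
    - [0, 0, 10]
    - [0, 0, 0]
    - [0, 0, 0]
    - [0, 0, 0]
    - [0, 0, 0]
    - [0, 0, 0]
    - [0, 0, 0]
    - [0, 0, 0]

```text
time_s: 10.0
tcp_pos: [0.5325, -0.0203, 0.1188]
tool_rot: [-0.003, 0.752, 0.659, -0.002]
wrist_force: [-1.0, 0.7, 0.7]
gripper_width: 1.005
gripper_force: 0.0
```

```bash
python3 - <<'E'
from h import *
t=grab_frame('top');s=grab_frame('side')
a=cv2.resize(t[190:320,270:430],(400,325),interpolation=cv2.INTER_CUBIC)
b=cv2.resize(s[180:350,230:390],(400,425),interpolation=cv2.INTER_CUBIC)
o=np.zeros((425,800,3),np.uint8);o[:325,:400]=a;o[:,400:]=b
cv2.imwrite('pics/n1.png',o)
P=[sense()['tcp_pos'] for _ in range(1)];print(P, sense()['tool_rot'])
E
```

```text
[array([ 0.53562344, -0.02001098,  0.12289534])] [1.96183135e-04 7.51198871e-01 6.60075880e-01 2.22952525e-04]
```

View pics/n1.png

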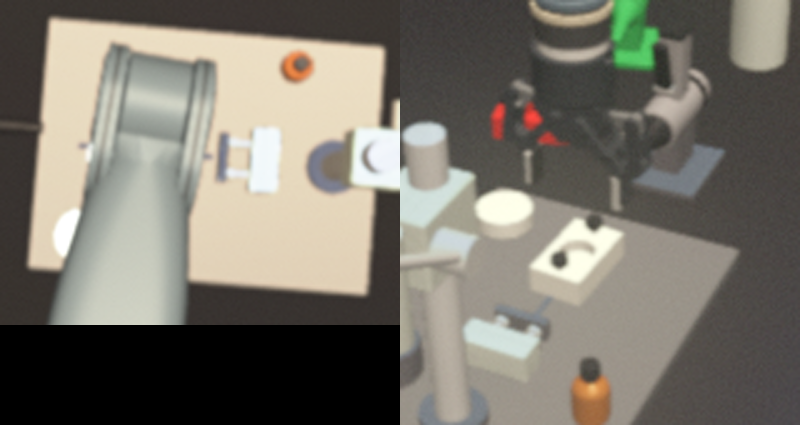

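The side crop shows the fingers straddling above the nest, with tips at crop (530,180) and (617,205). The nest is untouched at (577,255), and the trigger is leaning forward again. Now I descend and grip.

Request:
arm_command:
  fingers: [1, 1, 1, 1, 1, 1, 1]
  translation:
    - [0, 0, 14]
    - [0, 0, 14]
    - [0, 0, 14]
    - [0, 0, 14]
    - [0, 0, 14]
    - [0, 0, 10]
    - [0, 0, 0]
  twist:
    - [0, 0, 0]
    - [0, 0, 0]
    - [0, 0, 0]
    - [0, 0, 0]
    - [0, 0, 0]
    - [0, 0, 0]
    - [0, 0, 0]

```text
time_s: 10.98
tcp_pos: [0.5342, -0.0201, 0.0406]
tool_rot: [-0.001, 0.751, 0.66, -0.001]
wrist_force: [0.6, 0.5, 0.0]
gripper_width: 1.001
gripper_force: 0.0
```

Request:
arm_command:
  fingers: [0.85, 0.75, 0.68, 0.6, 0.55, 0.55]
  translation:
    - [0, 0, 0]
    - [0, 0, 0]
    - [0, 0, 0]
    - [0, 0, 0]
    - [0, 0, 0]
    - [0, 0, 0]
  twist:
    - [0, 0, 0]
    - [0, 0, 0]
    - [0, 0, 0]
    - [0, 0, 0]
    - [0, 0, 0]
    - [0, 0, 0]

```text
time_s: 11.72
tcp_pos: [0.5358, -0.0203, 0.0428]
tool_rot: [0.0, 0.751, 0.66, 0.0]
wrist_force: [-1.9, 1.0, 5.7]
gripper_width: 0.622
gripper_force: 64.9
```

```bash
python3 - <<'E'
from h import *
z=np.load('bed.npz');O,x,y=z['O'],z['x'],z['y']
q=[]
for i in range(5):
    grab_frame('side');s=sense();q.append(np.r_[s['tcp_pos'],2*np.arctan2(s['tool_rot'][2],s['tool_rot'][1]),s['wrist_force']])
q=np.array(q);print(q.round(4));m=q.mean(0)
print('bed',(m[:2]-O)@x,(m[:2]-O)@y,'yaw rel',m[3]-np.pi/2-np.arctan2(x[1],x[0]))
print(sense()['tool_rot'],sense()['gripper_width'])
E
```

```text
[[ 0.5358 -0.0203  0.0428  1.4415 -0.8361 -0.9151  5.2398]
 [ 0.5358 -0.0203  0.0429  1.4414 -0.2815 -0.1084  5.6388]
 [ 0.5358 -0.0203  0.0429  1.4414 -1.1153 -0.4966  5.9046]
 [ 0.5358 -0.0203  0.0429  1.4414 -0.9281  0.0597  5.6337]
 [ 0.5357 -0.0203  0.0428  1.4414 -1.1561 -0.229   5.4392]]
bed 0.0076484643138479795 0.03831144683058595 yaw rel -0.05804826911339456
[4.52620198e-04 7.51327415e-01 6.59929368e-01 3.74721837e-04] 0.621041587376466
```

Request:
arm_command:
  fingers: [0.55, 0.55, 0.55, 0.55, 0.55, 0.55, 0.55, 0.55]
  translation:
    - [0, 0, -1]
    - [-4, -1, 0]
    - [-8, -1, 0]
    - [-8, -1, 0]
    - [-8, -1, 0]
    - [-8, -2, 0]
    - [-6, -1, 0]
    - [0, 0, 0]
  twist:
    - [0, 0, -3.3]
    - [0, 0, 0]
    - [0, 0, 0]
    - [0, 0, 0]
    - [0, 0, 0]
    - [0, 0, 0]
    - [0, 0, 0]
    - [0, 0, 0]

```text
time_s: 12.98
tcp_pos: [0.5248, -0.0629, 0.0429]
tool_rot: [0.0, 0.732, 0.681, -0.001]
wrist_force: [-1.3, -1.4, 0.8]
gripper_width: 0.619
gripper_force: 64.5
```

```bash
cat > st.py <<'E'
from h import *
z=np.load('bed.npz');O,x,y=z['O'],z['x'],z['y']
q=[]
for i in range(4):
    grab_frame('side');s=sense();f=s['wrist_force'];q.append(np.r_[s['tcp_pos'],2*np.arctan2(s['tool_rot'][2],s['tool_rot'][1]),f[:2]@x,f[:2]@y,f[2]])
q=np.array(q);m=q.mean(0)
print(s['time_s'],'bed',((m[:2]-O)@x).round(4),((m[:2]-O)@y).round(4),'z',m[2].round(4),'yaw rel',(m[3]-np.pi/2-np.arctan2(x[1],x[0])).round(4),'F bed',m[4:].round(2),s['tool_rot'].round(4),s['gripper_width'])
E
python3 st.py
```

```text
13.175 bed -0.0001 -0.0045 z 0.0429 yaw rel -0.0012 F bed [-0.67 -1.75  0.56] [ 3.000e-04  7.322e-01  6.811e-01 -6.000e-04] 0.6185514045915181
```

Request:
arm_command:
  fingers: [0.55, 0.55, 0.55, 0.55, 0.55, 0.55]
  translation:
    - [-3, 0, 0]
    - [-3, 0, 0]
    - [-3, 0, 0]
    - [-3, 0, 0]
    - [-2, 0, 0]
    - [0, 0, 0]
  twist:
    - [0, 0, 0]
    - [0, 0, 0]
    - [0, 0, 0]
    - [0, 0, 0]
    - [0, 0, 0]
    - [0, 0, 0]

```text
time_s: 13.92
tcp_pos: [0.5242, -0.0751, 0.0429]
tool_rot: [-0.0, 0.732, 0.681, 0.0]
wrist_force: [1.0, 4.3, 0.1]
gripper_width: 0.621
gripper_force: 64.4
```

```bash
python3 st.py
```

```text
14.125 bed -0.0 -0.0172 z 0.0429 yaw rel -0.0001 F bed [-0.08  4.43 -0.4 ] [-4.000e-04  7.319e-01  6.814e-01  2.000e-04] 0.6138998210688283
```

Request:
arm_command:
  fingers: [0.55, 0.55, 0.55, 0.55, 0.55, 0.55]
  translation:
    - [-2, 0, 0]
    - [-2, 0, 0]
    - [-2, 0, 0]
    - [-1, 0, 0]
    - [0, 0, 0]
    - [0, 0, 0]
  twist:
    - [0, 0, 0]
    - [0, 0, 0]
    - [0, 0, 0]
    - [0, 0, 0]
    - [0, 0, 0]
    - [0, 0, 0]

```text
time_s: 14.88
tcp_pos: [0.5238, -0.0801, 0.043]
tool_rot: [-0.002, 0.732, 0.682, 0.002]
wrist_force: [0.1, 8.7, 0.2]
gripper_width: 0.62
gripper_force: 64.6
```

```bash
python3 st.py; python3 - <<'E'
from h import *
s=grab_frame('side');t=grab_frame('top')
b=cv2.resize(s[240:350,230:360],(520,440),interpolation=cv2.INTER_CUBIC)
a=cv2.resize(t[220:290,330:400],(280,280),interpolation=cv2.INTER_CUBIC)
o=np.zeros((440,800,3),np.uint8);o[:,:520]=b;o[:280,520:]=a
cv2.imwrite('pics/f.png',o)
E
```

```text
15.075 bed -0.0 -0.0222 z 0.043 yaw rel 0.001 F bed [-0.22  9.92  0.87] [-0.0018  0.7315  0.6818  0.0019] 0.6180707862576862
```

View pics/f.png

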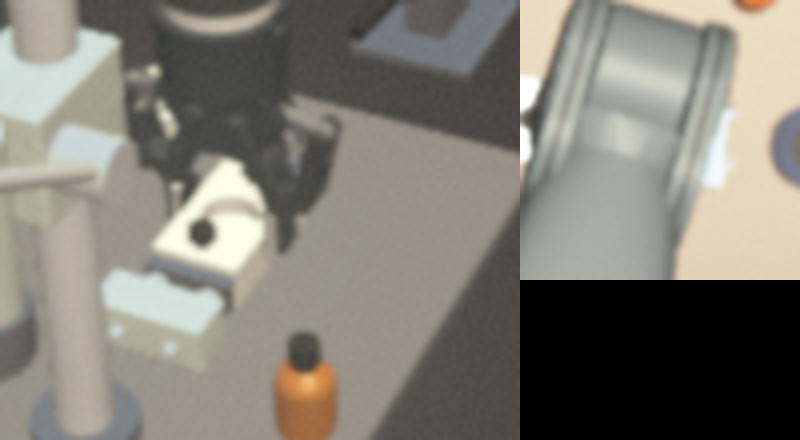

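The picture shows the nest square against the stop bar (crop (190,270)), with the rods partly pushed into the housing and a clear gap left. Force is about 10 N at about 8 mm, so I add 2 mm and hold.

Request:
arm_command:
  fingers: [0.55, 0.55, 0.55, 0.55, 0.55, 0.55, 0.55, 0.55]
  translation:
    - [-1, 0, 0]
    - [-1, 0, 0]
    - [0, 0, 0]
    - [0, 0, 0]
    - [0, 0, 0]
    - [0, 0, 0]
    - [0, 0, 0]
    - [0, 0, 0]
  twist:
    - [0, 0, 0]
    - [0, 0, 0]
    - [0, 0, 0]
    - [0, 0, 0]
    - [0, 0, 0]
    - [0, 0, 0]
    - [0, 0, 0]
    - [0, 0, 0]

```text
time_s: 16.18
tcp_pos: [0.5237, -0.0813, 0.043]
tool_rot: [-0.002, 0.731, 0.682, 0.003]
wrist_force: [0.8, 11.5, 2.7]
gripper_width: 0.618
gripper_force: 64.6
```

```bash
python3 st.py && python3 -c "
from station import *
s=sense(); f=s['wrist_force'][1]; print(f)
print(ticket.sign_off() if 9<f<15 else 'no')"
```

```text
16.375 bed -0.0001 -0.0235 z 0.043 yaw rel 0.0014 F bed [ 0.05 11.46  1.4 ] [-0.0023  0.7314  0.682   0.0025] 0.6184509394310904
10.888505646784116
the job is handed in; nothing more can be done
None
```

The trigger was squeezed fully for over half a second and sprang back. The job is handed in with the nest gripped square and centred on the stop, about 9 mm in at about 11 N by wrist force and arm position; no verdict came back.

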